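# Load a tube rack into the free lane of the fraction collector

### The arm

A 7-joint arm with a two-finger parallel gripper is mounted at the origin on the work surface. World frame = base frame: x ahead of the robot, y to its left, z up, the work surface at z = 0. Lengths are in m, angles in rad, forces in N, time in s.
With the tool pointing down it reaches from about 0.4 to 0.85 m from the base axis. Payload 10.4 kg.
Tool frame: the origin (TCP) lies between the finger pads; the fingertips stand manip.finger_overhang ahead of it and the grasp point (between the pads) lies 11 mm behind it (manip.finger_overhang is the distance from the TCP to the fingertips, in m); x points along the fingers, z is the direction in which the jaws open and shut, and the axes are right-handed (so a half turn about x gives the same grasp; the last joint's range is limited). The gripper opens to 85 mm and grips with 20 to 120 N. Pads are 22 mm wide; open, the fingers measure 114 mm over their backs; the gripper's body (76 mm by 85 mm) begins 54 mm behind the grasp point. The pads swing forward as they close: fully open they stand 13 mm farther back than shut.
Start: joints at [-1.233, 0.332, -0.065, 1.46, 0.022, 1.35, -0.088], TCP at [0.221, 0.585, 0.239] pointing down, gripper open.
Joint ranges: [-2.6, 2.6], [-0.5, 2.12], [-1.47, 1.34], [0.16, 2.42], [-1.27, 4.41], [0.06, 2.06], [-2.6, 2.6]. Speed limits (rad/s): [2.22, 2.22, 2.79, 2.79, 3.14, 3.14, 3.14].

### API

Orientations are given as a unit quaternion [x, y, z, w].
In Python, from workcell import get_obs, camera, workorder, manip gives the robot as it stands. The module is installed in compiled form; this text tells all that it offers.
- The arm moves only by the tool play_rows, never from a script. Its argument "increments" is text: rows parted by semicolons, each of 4 numbers parted by spaces: the shift along the tool's x, y, z in m, then the turn about the tool's x in rad. A call has 1 to 20 rows; each row shifts and turns the pose as measured when the row begins, along the tool's axes as they then stand; what a row does not reach is not made up. A row lasts 1/10 s, in which the tool goes at most 50 mm and 8.59 degrees, less where a joint would pass 70% of its speed; a pose out of reach is approached as far as the arm can. A call is refused whole if a number of a shift passes 0.05 or a number of a turn 0.15, either way. A call with a gripper value outside its range is refused whole. "hand" is the gripper command: -1 is fully open, 1 is shut, values between are in proportion, set as the call begins (left out, the last holds). The fingers move at their own pace and stop on an object; "squeeze" is the grip in N (left out, the last holds). Time passes only in rows, so rows that do not move let the fingers close. It gives the time, the measured TCP pose, the force and the opening at its end, in the units of the state.
- get_obs(): the state, without advancing time (a new reading comes with each control period).
- camera(name): name is "scene" or "top"; returns a dict with "img" (480x640x3 uint8, blue, green, red), "fov_y" (degrees; the focal length in pixels is half the picture's height over the tangent of half this angle, whatever the lens; pixels are square), "cx", "cy" (the principal point, pixels), "R" (3x3) and "t" (3): a world point X has camera coordinates R X + t. Camera axes: x right, y down, z forward; pixel columns grow to the right and rows downward; lengths in m; the calibration is good to about 2 mm. A picture is of the moment at which its call begins. There is no depth.
- workorder.hand_in(): hands the job in, once; it reports no verdict.
The state is a dict: "clock": time; "joint_pos": joint angles; "joint_velocities": joint speeds; "tau": joint torques, N m; "position": TCP position; "ee_rot": TCP orientation; "ft_force": force on the tool from outside, world axes, zero at the start; "torque": the same for the moment, N m; "grip_width": opening from 0.0 (shut) to 1.0 (fully open).
Only numpy, scipy, OpenCV 4.12 (cv2) and the standard library are available. Lean on these libraries where they do the work, as an engineer would, in place of code of your own. Each camera call takes 0.05 s, during which the arm holds its last target.

### The job

Load the loose blue tube rack that stands on the bench into the empty lane of the fraction collector. Keep it upright: set it down gently on the lane's loading sill, pointed end towards the lane and white handle end towards you, and let go of it there; then push it along under the lips until it is fully home against the stop, without slamming it. Leave the two racks already loaded, the bottle and the orange cap where they are.

Things in the scene. Friction and masses are not known exactly. Their poses are not given: they have to be found in the camera images.
- rack_center (a point): the loose tube rack to load: blue, 130 mm long (x, towards its nose), z up; the point is mid-length and mid-width, 35 mm above its underside. Blue body 30 mm wide, 6 to 52 mm high, to be gripped across its sides. Five white tube caps, 17 mm wide, in a row along the middle rise to 78 mm. 0.18 to 0.35 kg. It starts on the bench (z = 0), right of the collector, nose away from the robot within 0.6 rad.
- rack_nose (a point): the same rack, same axes: middle of its front (nose) edge at the underside, 65 mm ahead of the centre. Its foot is a flat flange 6 mm thick and 44 mm wide under the whole length, but only 34 mm wide over the last 12 mm at this pointed end, which enters the lane first.
- rack_handle (a point): the same rack, same axes: middle of the flat rear face of its white handle block, 65 mm behind the centre and 35 mm above the underside: the place to push. The block is 30 mm wide, 14 mm thick, and stands from 6 to 68 mm height, with a small thumb tab on top up to 73 mm.
- lane_stop (a point): the stop of the empty lane: middle of its face at floor level, where the rack's nose edge must end. x points along the lane from open end to stop (away from the robot, turned up to 0.2 rad), y left, z up. The lane floor is 34 mm above the bench. The stop is fixed and rigid, 24 mm high.
- lane_mouth (a point): the open end of the same empty lane, at its floor where the lips begin, 115 mm in front of the stop; same axes. From here to the stop: 47 mm wide between walls, lips on both sides leaving a 35 mm gap, 9.5 mm high beneath, tops 12.5 mm above the floor. In front lies the flat open loading sill, 125 mm long, 66 mm wide; blue guides beside its last 26 mm flare from 47 to 65 mm apart.
- collector: the fraction collector, fixed: white base 335 mm deep, 345 mm wide, 30 mm high; origin on the bench under the middle lane, 6 mm past its mouth; x along the lanes, y left. Three equal lanes side by side, 72 mm apart, one empty. Rear housing behind the stops 75 mm high with a cross beam at 166 to 194 mm; left of the lanes (y above 0.14) a console up to 75 mm high and a 205 mm mast behind it.
- rack_a: a rack like the loose one, already home in its lane, top 112 mm above the bench; origin in the middle of its underside; to be left alone
- rack_b: another rack like it, home in its lane, top 112 mm above the bench; origin in the middle of its underside; to be left alone
- bottle: a capped clear bottle with pink contents, 69 mm across, 140 mm tall, standing on the bench to the left front; origin under its centre; to be left alone
- cap: an orange screw cap, 45 mm across, 26 mm tall, on the bench to the right; origin under its centre; to be left alone
Things that resemble listed ones, but are neither listed nor needed, are in the scene too. What is shaped like the part that bears rack_center but purple or yellow is not meant.

How it is judged:
By the outcome, as a careful person would: the job done as asked, in the order asked, and still so for the second after the job is handed in, with the robot touching nothing.
It also fails if it takes over 53 s, if anything falls off the work surface, if the arm or the gripper's body presses on something with over 40 N, if the wrist force passes 120 N, or if a joint passes its speed limit or range.

## Working session

There is one attempt and no reset: what is moved stays moved. The work goes in short steps, Python scripts to look and compute and a tool call to move; the robot and the scene stay as the last step left them, time stands still between calls to the robot, and variables do not carry over. Pictures are saved under pics/ and viewed, and the job is handed in when it is done.

Besides the shell and the picture viewer there is one more tool, called after "Emit:" by a JSON object that holds its "fn" and its "kwargs", one argument or row to a line. play_rows: Moves the arm, as the interface text tells. Its arguments: {"type":"object","properties":{"increments":{"type":"string"},"hand":{"type":"number"},"squeeze":{"type":"number"}},"required":["increments"]}

```bash
mkdir -p pics; cat > h.py <<'E'
import numpy as np, cv2
from workcell import get_obs, camera, workorder, manip
from scipy.spatial.transform import Rotation as Ro
def K(c):
    f=240/np.tan(np.radians(c['fov_y'])/2); return f,c['cx'],c['cy']
def ray(c,u,v):
    f,cx,cy=K(c); R=np.array(c['R']);t=np.array(c['t'])
    return -R.T@t, R.T@np.array([(u-cx)/f,(v-cy)/f,1])
def onz(c,u,v,z):
    o,d=ray(c,u,v); return o+d*(z-o[2])/d[2]
def proj(c,X):
    f,cx,cy=K(c); p=np.array(c['R'])@np.array(X)+np.array(c['t']); return np.array([f*p[0]/p[2]+cx,f*p[1]/p[2]+cy])
E
python3 - <<'E'
from h import *
import pickle
o=get_obs();print(o['clock'],o['position'],o['ee_rot'],o['grip_width'],o['ft_force'],manip.finger_overhang)
print(Ro.from_quat(o['ee_rot']).as_matrix().round(3))
for n in('scene','top'):
    c=camera(n);cv2.imwrite(f'pics/{n}0.png',c['img']);pickle.dump(c,open(n+'0.pkl','wb'));print(n,K(c),c['img'].shape,[k for k in c],np.round(-np.array(c['R']).T@c['t'],3))
E
```

```text
0.0 [0.22048822 0.58441905 0.23849833] [-0.40250005  0.58199775  0.40188351  0.58117293] 1.0005377101153918 [0.78221901 0.34218777 0.17371679] 0.008
[[-0.    -0.936  0.353]
 [-0.001  0.353  0.936]
 [-1.    -0.    -0.001]]
scene (np.float64(572.2227558726263), 321.91340514743314, 236.33181512554393) (480, 640, 3) ['img', 'fov_y', 'cx', 'cy', 'R', 't'] [ 1.243 -0.602  0.775]
top (np.float64(494.61048307070223), 324.29388990749555, 241.85033449504257) (480, 640, 3) ['img', 'fov_y', 'cx', 'cy', 'R', 't'] [0.324 0.011 1.242]
```

View pics/scene0.png

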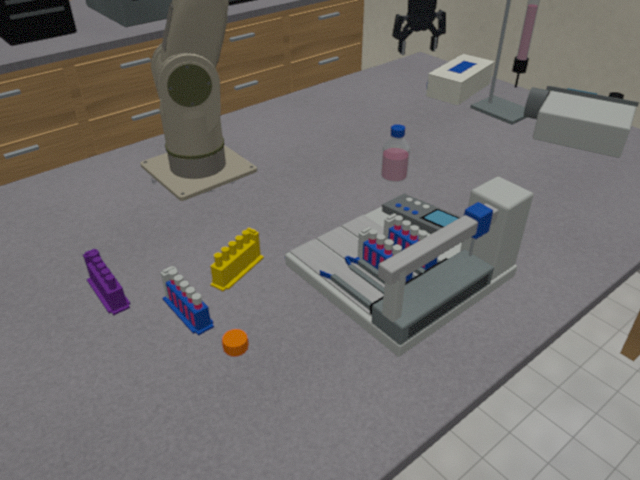

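View pics/top0.png

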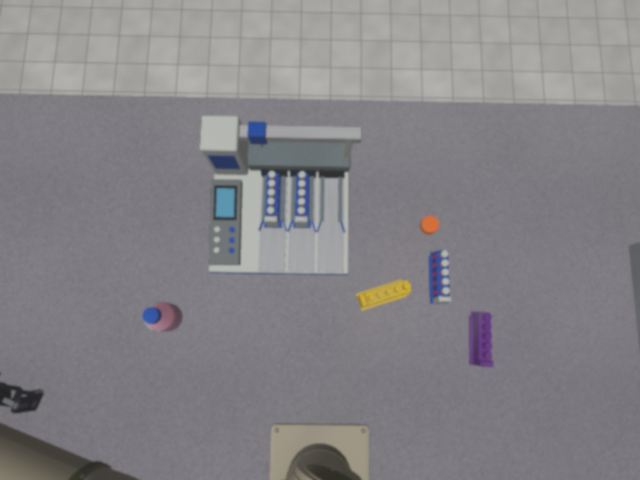

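The candidates for the loose rack are:
- blue rack: top (440,276), scene (187,298)
- yellow rack: top (384,293), scene (236,258)
- purple rack: top (482,340), scene (105,282)
- two loaded blue racks: top (272,200) and (302,200)

I choose the blue one on the bench. The empty lane is the right-hand one, at top (332,200). Next I'll check both in a crop.

```bash
python3 - <<'E'
from h import *
import pickle
t=pickle.load(open('top0.pkl','rb'))['img'];s=pickle.load(open('scene0.pkl','rb'))['img']
a=cv2.resize(t[235:315,400:480],(400,400),interpolation=cv2.INTER_CUBIC)
b=cv2.resize(s[255:345,150:240],(400,400),interpolation=cv2.INTER_CUBIC)
cv2.imwrite('pics/crop1.png',np.hstack([a,b]))
a=cv2.resize(t[160:285,275:365],(432,600),interpolation=cv2.INTER_CUBIC)
b=cv2.resize(s[240:340,280:420],(368,263),interpolation=cv2.INTER_CUBIC)
b=np.vstack([b,np.zeros((337,368,3),np.uint8)])
cv2.imwrite('pics/crop2.png',np.hstack([a,b]))
E
```

```text
(no output)
```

View pics/crop1.png

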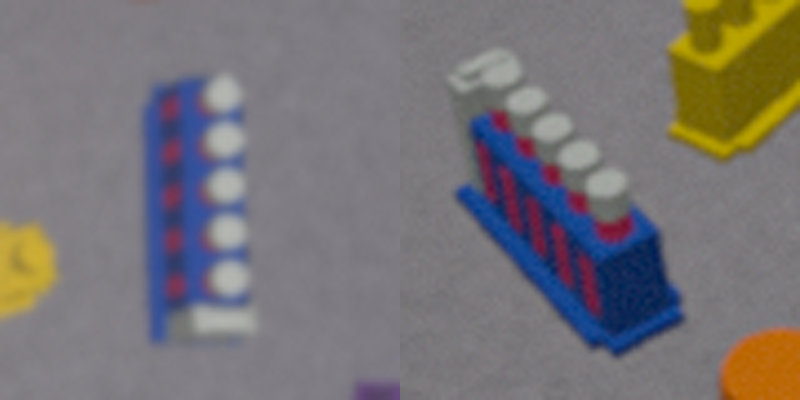

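View pics/crop2.png

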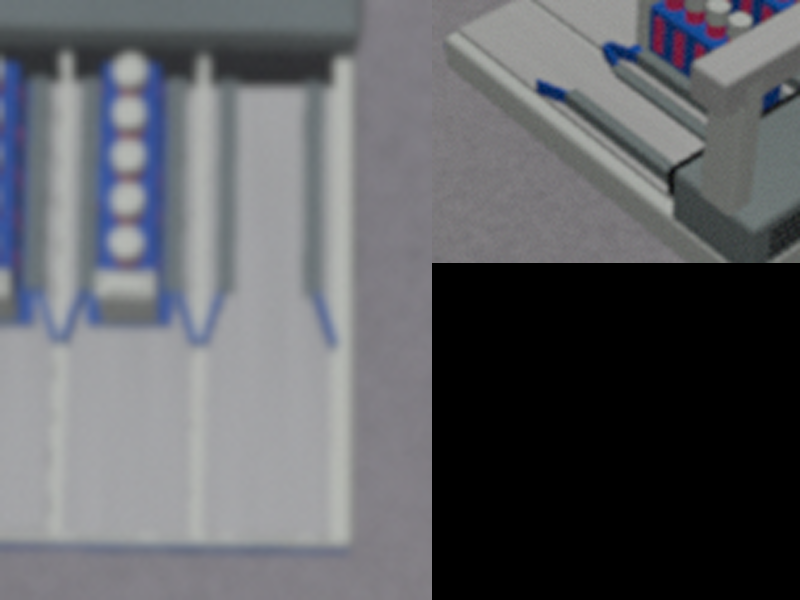

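Confirmed: the chosen rack is blue with white caps, its nose is at the top of the crop (away from the robot) and its handle is near the robot. The empty lane is the right one, with its lip gap at top u≈325–339 and its mouth at v≈221. Now I'll measure.

```bash
cat > m.py <<'E'
from h import *
import pickle
c=pickle.load(open('top0.pkl','rb'));s=pickle.load(open('scene0.pkl','rb'))
def caps(img,box):
    u0,u1,v0,v1=box; I=img[v0:v1,u0:u1].astype(int)
    I=cv2.resize(img[v0:v1,u0:u1],None,fx=8,fy=8,interpolation=cv2.INTER_CUBIC).astype(int)
    m=((I.min(2)>150)).astype(np.uint8)
    n,l,st,ce=cv2.connectedComponentsWithStats(m)
    return [(u0+(x+.5)/8-.5,v0+(y+.5)/8-.5,a[4]/64,a[2]/8,a[3]/8) for a,(x,y) in list(zip(st,ce))[1:] if a[4]>300]
if __name__=='__main__':
    for b in [(425,460,240,305),(263,283,165,225),(293,313,165,225)]:
        print(b)
        for p in caps(c['img'],b): 
            z=.078 if b[0]>400 else .112
            print(np.round(p,2),onz(c,p[0],p[1],z).round(4))
    print('scene')
    for p in caps(s['img'],(155,215,260,320)): print(np.round(p,2),onz(s,p[0],p[1],.078).round(4))
    # lips
    g=cv2.cvtColor(c['img'],cv2.COLOR_BGR2GRAY)
    for v in range(174,276,6): print(v,g[v,314:354])
    print([ (v,int(g[v,328:336].mean())) for v in range(168,184)])
E
python3 m.py
```

```text
(425, 460, 240, 305)
[444.42 253.12  30.06   6.5    6.5 ] [ 0.5186 -0.2924  0.078 ]
[444.79 262.47  29.22   6.88   5.75] [ 0.496  -0.2925  0.078 ]
[445.06 271.63  27.41   6.38   5.5 ] [ 0.4741 -0.2925  0.078 ]
[445.4  280.88  27.55   6.25   5.5 ] [ 0.452  -0.2926  0.078 ]
[445.72 290.17  29.55   6.62   5.88] [ 0.43   -0.2926  0.078 ]
[444.35 298.67  43.38  12.     4.5 ] [ 0.41   -0.2888  0.078 ]
(263, 283, 165, 225)
[271.34 173.86  23.73   5.38   5.62] [0.6978 0.124  0.112 ]
[271.13 182.66  25.14   5.5    5.75] [0.676  0.1238 0.112 ]
[270.76 191.6   26.09   5.88   5.88] [0.654 0.124 0.112]
[270.45 200.54  25.56   5.5    6.12] [0.6322 0.124  0.112 ]
[270.15 209.67  25.88   5.62   6.12] [0.61  0.124 0.112]
[270.04 218.59  45.45  11.38   4.5 ] [0.5885 0.1235 0.112 ]
(293, 313, 165, 225)
[301.51 174.16  24.12   5.5    5.62] [0.6984 0.0523 0.112 ]
[301.32 182.9   24.91   5.38   5.75] [0.6767 0.0522 0.112 ]
[301.19 191.82  25.86   5.62   5.75] [0.6547 0.0521 0.112 ]
[301.06 200.88  26.23   5.75   5.75] [0.6326 0.0519 0.112 ]
[300.72 209.91  26.61   6.     5.75] [0.6106 0.0522 0.112 ]
[300.
[... 2777 characters left out ...]
 128 129 128]
258 [170 177 179 172 166 164 164 165 166 166 165 164 164 165 164 164 165 164
 164 164 163 163 164 164 165 165 164 163 164 170 178 181 179 166 143 130
 128 128 128 129]
264 [171 179 178 171 165 164 165 165 166 167 166 165 164 163 165 165 165 165
 164 163 163 166 164 164 164 164 165 162 164 171 178 182 178 165 144 132
 131 129 130 129]
270 [171 178 177 171 165 163 164 168 168 168 166 164 163 162 162 164 163 164
 163 161 162 163 162 164 165 165 164 163 163 168 177 182 178 164 143 132
 129 129 127 127]
[(168, 75), (169, 69), (170, 60), (171, 52), (172, 49), (173, 49), (174, 48), (175, 48), (176, 56), (177, 90), (178, 130), (179, 155), (180, 162), (181, 162), (182, 162), (183, 162)]
```

```bash
python3 - <<'E'
from m import *
g=cv2.cvtColor(c['img'],cv2.COLOR_BGR2GRAY).astype(float)
L=[]
for v in range(181,219,2):
    r=g[v-1:v+2].mean(0)
    # left lip: scan from centre leftwards; right likewise
    def cross(us):
        for a,b in zip(us[:-1],us[1:]):
            if r[a]>=139>r[b]: return a+(b-a)*(r[a]-139)/(r[a]-r[b])
    l=cross(range(331,318,-1)); q=cross(range(331,344))
    P=onz(c,l,v,.0465);Q=onz(c,q,v,.0465); L.append([P[0],P[1],Q[1]])
L=np.array(L); 
for k in(1,2): p=np.polyfit(L[:,0],L[:,k],1); print('lip',p, np.polyval(p,.65), np.polyval(p,.60))
print('width',(L[:,1]-L[:,2]).mean())
# collector right edge, front edge
E=[]
for v in range(185,268,3):
    r=g[v-1:v+2].mean(0)
    for a in range(346,352):
        if r[a]>=150>r[a+1]: u=a+(r[a]-150)/(r[a]-r[a+1]); E.append(onz(c,u,v,.03)); break
E=np.array(E);print('right edge',np.polyfit(E[:,0],E[:,1],1),E[:,1].mean(),E[:,0].mean())
# mouth: lip start
for u in (320,321,322,340,341,342): print(u,g[214:234,u].astype(int))
for v in(177.5,221): print(v,onz(c,331,v,.0465),onz(c,331,v,.058),onz(c,331,v,.034))
col=g[265:280,320:340].mean(1);print(col.astype(int)); print(onz(c,331,272,.034))
# rack foot blue in top
b=cv2.resize(c['img'][240:312,420:465],None,fx=8,fy=8,interpolation=cv2.INTER_CUBIC).astype(int)
m=(b[...,0]-b[...,2]>50)
for col in (433,434,436,438,440,442,445): 
    w=np.where(m[:,int((col-420)*8)])[0]
    if len(w): print(col,240+w.min()/8-.5,240+w.max()/8-.5, onz(c,col,240+w.min()/8-.5,.003)[:2],onz(c,col,240+w.max()/8-.5,.003)[:2])
for v in (255,270,285,300):
    w=np.where(m[(v-240)*8])[0]; print(v,420+w.min()/8-.5,onz(c,420+w.min()/8-.5,v,.006)[:2])
for X in [(.467,-.2925,.0),(.532,-.2925,0),(.402,-.2925,0)]: print(X,proj(c,X),proj(s,X))
E
```

```text
lip [-4.3280937e-05 -2.3516311e-03] -0.0023797637127096444 -0.0023775996658614473
lip [ 0.00037933 -0.03729186] -0.03704529314399511 -0.03706425978223156
width 0.03466282556765223
right edge [ 0.00294947 -0.06539145] -0.0636403051054778 0.5937134791444353
320 [131 131 132 132 131 129 125 122 120 119 124 133 142 147 152 156 159 160
 160 162]
321 [118 118 118 119 118 116 115 121 130 136 143 152 157 160 159 161 161 160
 163 161]
322 [117 117 118 118 117 117 122 136 148 154 157 161 160 162 162 161 161 162
 162 163]
340 [116 116 114 117 116 116 116 115 120 128 137 143 147 152 155 156 158 158
 158 159]
341 [124 124 124 124 125 123 121 119 113 113 115 121 130 136 142 148 152 155
 158 158]
342 [142 142 142 141 143 141 141 139 133 126 120 115 114 119 122 129 138 145
 152 156]
177.5 [ 0.71260671 -0.01980374  0.0465    ] [ 0.70887009 -0.01950672  0.058     ] [ 0.71666825 -0.02012659  0.034     ]
221 [ 0.60021616 -0.02096477  0.0465    ] [ 0.59756097 -0.02065658  0.058     ] [ 0.60310224 -0.02129976  0.034     ]
[164 164 165 164 164 164 163 159 139 118 117 125 128 129 128]
[ 0.47464734 -0.022626
[... 186 characters left out ...]
9 -0.29057161] [ 0.44102344 -0.28783557]
438 250.375 295.25 [ 0.53798222 -0.29573481] [ 0.42385826 -0.29237195]
440 250.625 294.875 [ 0.53741496 -0.30083273] [ 0.4248669  -0.29743234]
442 258.25 287.75 [ 0.51783166 -0.30534163] [ 0.44281083 -0.30301907]
445 267.0 294.625 [ 0.49552066 -0.31227782] [ 0.4256693  -0.31003711]
255 430.0 [ 0.52524062 -0.27426282]
270 428.875 [ 0.48686222 -0.27039887]
285 429.0 [ 0.44896037 -0.26972562]
300 429.75 [ 0.41150084 -0.27062482]
(0.467, -0.2925, 0.0) [437.26247843 278.23405714] [186.06045982 311.11750177]
(0.532, -0.2925, 0) [436.52157599 252.86201673] [203.44680502 330.11284241]
(0.402, -0.2925, 0) [438.01764872 304.09469714] [169.89102735 293.45169137]
```

```bash
cat > go.py <<'E'
import sys
from h import *
# usage: go.py x y z azimuth_deg(of tool z) step : prints tool-frame displacement remaining
o=get_obs();R=Ro.from_quat(o['ee_rot']).as_matrix();p=np.array(o['position'])
a=[float(v) for v in sys.argv[1:]]
d=R.T@(np.array(a[:3])-p)
az=np.degrees(np.arctan2(R[1,2],R[0,2]))
turn=None
if len(a)>3: turn=-np.radians((a[3]-az+180)%360-180)
print('t',round(o['clock'],2),'p',p.round(4),'az',az.round(2),'xdown',R[:,0].round(3),'F',np.round(o['ft_force'],1),'T',np.round(o['torque'],2),'grip',round(o['grip_width'],3))
print('tool d',d.round(4),'turn',turn,'q',np.round(o['joint_pos'],2))
E
python3 go.py .47 .15 .24 -90
```

```text
t 0.1 p [0.2205 0.5844 0.2386] az 69.33 xdown [-0.    -0.001 -1.   ] F [ 0.7 -0.7 -0. ] T [-0.03  0.    0.06] grip 1.001
tool d [-0.001  -0.3868 -0.3184] turn 2.7807878374854185 q [-1.23  0.33 -0.06  1.46  0.02  1.35 -0.09]
```

Emit:
{"fn": "play_rows", "kwargs": {
  "increments": "0 -0.032 -0.0265 0;0 -0.032 -0.0265 0;0 -0.032 -0.0265 0;0 -0.032 -0.0265 0;0 -0.032 -0.0265 0;0 -0.032 -0.0265 0;0 -0.032 -0.0265 0;0 -0.032 -0.0265 0;0 -0.032 -0.0265 0;0 -0.032 -0.0265 0;0 -0.032 -0.0265 0;0 -0.032 -0.0265 0",
  "hand": -1
}}

```text
clock: 1.3
position: [0.4713, 0.1384, 0.2341]
ee_rot: [-0.405, 0.582, 0.405, 0.577]
ft_force: [0.9, 0.0, -0.0]
grip_width: 1.001
```

```bash
python3 go.py .47 -.2925 .22 -90
```

```text
t 1.3 p [0.4713 0.1384 0.2341] az 69.96 xdown [-0.007 -0.004 -1.   ] F [ 0.9  0.  -0. ] T [ 0.07 -0.08  0.02] grip 1.001
tool d [ 0.016  -0.1465 -0.4052] turn 2.791869287624726 q [-0.69  0.04  0.32  1.82 -0.01  1.29  0.85]
```

Emit:
{"fn": "play_rows", "kwargs": {
  "increments": "0 -0.0122 -0.0338 0;0 -0.0122 -0.0338 0;0 -0.0122 -0.0338 0;0 -0.0122 -0.0338 0;0 -0.0122 -0.0338 0;0 -0.0122 -0.0338 0;0 -0.0122 -0.0338 0;0 -0.0122 -0.0338 0;0 -0.0122 -0.0338 0;0 -0.0122 -0.0338 0;0 -0.0122 -0.0338 0;0 -0.0122 -0.0338 0"
}}

```text
clock: 2.5
position: [0.4665, -0.3113, 0.2343]
ee_rot: [-0.405, 0.583, 0.406, 0.576]
ft_force: [-0.2, 0.6, 0.0]
grip_width: 0.998
```

Emit:
{"fn": "play_rows", "kwargs": {
  "increments": "0 0 0 0.14;0 0 0 0.14;0 0 0 0.14;0 0 0 0.14;0 0 0 0.14;0 0 0 0.14;0 0 0 0.14;0 0 0 0.14;0 0 0 0.14;0 0 0 0.14;0 0 0 0.14;0 0 0 0.14;0 0 0 0.14;0 0 0 0.14;0 0 0 0.14;0 0 0 0.14;0 0 0 0.14;0 0 0 0.14;0 0 0 0.14;0 0 0 0.13"
}}

```text
clock: 4.5
position: [0.4607, -0.3152, 0.2284]
ee_rot: [-0.523, -0.474, 0.534, -0.465]
ft_force: [-0.5, -0.1, 0.1]
grip_width: 0.999
```

```bash
python3 go.py .47 -.2925 .14 -90
```

```text
t 4.5 p [ 0.4607 -0.3152  0.2284] az -96.77 xdown [-0.02  -0.002 -1.   ] F [-0.5 -0.1  0.1] T [ 0.01  0.01 -0.02] grip 0.999
tool d [ 0.0882  0.0083 -0.024 ] turn -0.11817184376007762 q [-0.48  0.44  1.29  1.69 -0.41  1.35 -0.81]
```

Emit:
{"fn": "play_rows", "kwargs": {
  "increments": "0.022 0.002 -0.006 -0.03;0.022 0.002 -0.006 -0.03;0.022 0.002 -0.006 -0.03;0.022 0.002 -0.006 -0.03"
}}

```text
clock: 4.9
position: [0.4695, -0.2925, 0.1389]
ee_rot: [-0.495, -0.503, 0.506, -0.496]
ft_force: [0.3, -0.1, 0.0]
grip_width: 0.995
```

```bash
python3 go.py .47 -.2925 .11 -90; python3 - <<'E'
from h import *
import pickle
for n in('scene','top'):
    c=camera(n);pickle.dump(c,open(n+'1.pkl','wb'))
    i=c['img'][200:380,80:320] if n=='scene' else c['img'][200:380,330:570]
    cv2.imwrite(f'pics/{n}1.png',cv2.resize(i,None,fx=3.3,fy=3.3,interpolation=cv2.INTER_CUBIC))
E
```

```text
t 4.9 p [ 0.4695 -0.2925  0.1389] az -90.06 xdown [-0.018 -0.004 -1.   ] F [ 0.3 -0.1  0. ] T [ 0.03 -0.03  0.02] grip 0.995
tool d [ 0.0289  0.001  -0.0001] turn -0.001049968491113935 q [-0.45  0.49  1.18  1.81 -0.48  1.18 -0.7 ]
```

View pics/scene1.png

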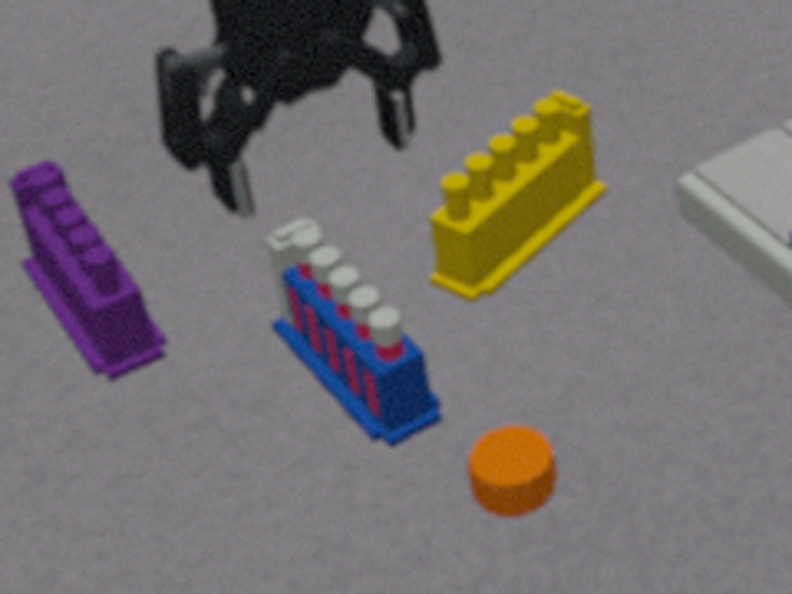

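View pics/top1.png

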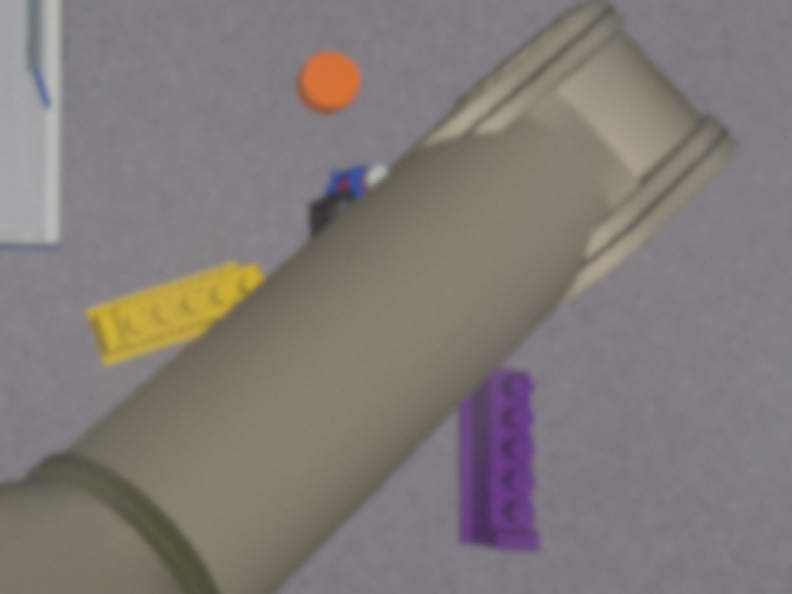

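The scene crop shows the open fingers on either side of the blue rack, with the yellow rack clear of them. Descending now.

Emit:
{"fn": "play_rows", "kwargs": {
  "increments": "0.014 0 0 0;0.014 0 0 0;0.014 0 0 0;0.014 0 0 0;0.014 0 0 0;0.014 0 0 0"
}}

```text
clock: 5.6
position: [0.4679, -0.2934, 0.0504]
ee_rot: [-0.496, -0.502, 0.506, -0.496]
ft_force: [0.4, 0.4, 0.1]
grip_width: 0.998
```

```bash
python3 go.py .47 -.2925 .028 -90; python3 - <<'E'
from h import *
import pickle
for n in('scene',):
    c=camera(n)
    i=c['img'][200:380,80:320]
    cv2.imwrite(f'pics/{n}2.png',cv2.resize(i,None,fx=3.3,fy=3.3,interpolation=cv2.INTER_CUBIC))
E
```

```text
t 5.6 p [ 0.4679 -0.2934  0.0504] az -90.24 xdown [-0.018 -0.004 -1.   ] F [0.4 0.4 0.1] T [-0.03  0.03 -0.01] grip 0.998
tool d [ 0.0224  0.0025 -0.001 ] turn -0.0041294196433020545 q [-0.36  0.6   1.05  1.88 -0.59  1.03 -0.63]
```

View pics/scene2.png

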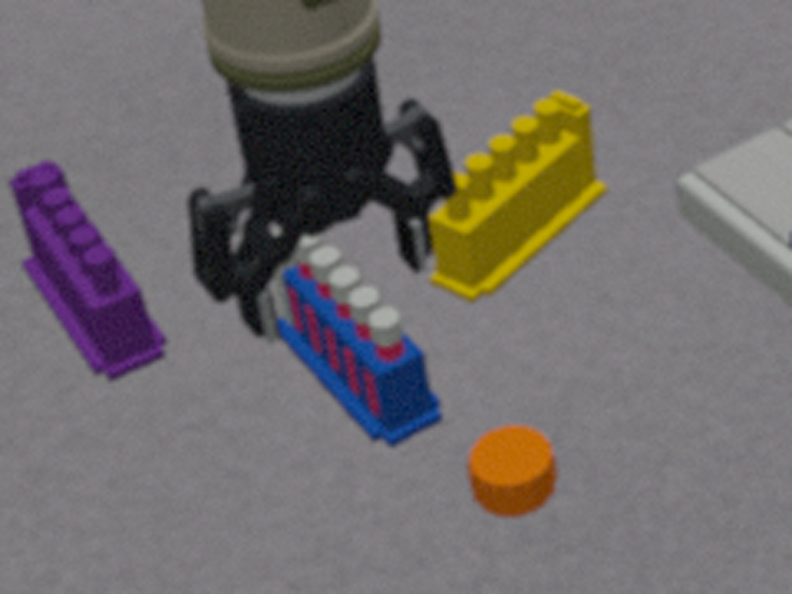

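```bash
python3 - <<'E'
from h import *
import pickle
c=pickle.load(open('top0.pkl','rb'))
i=c['img'].astype(int); m=((i[...,1]-i[...,0]>60)&(i[...,2]-i[...,0]>60)).astype(np.uint8)
k=max(cv2.findContours(m,0,1)[0],key=cv2.contourArea)
for p in cv2.approxPolyDP(k,1.5,True)[:,0]: print(p,onz(c,*p,.003)[:2].round(3),onz(c,*p,.075)[:2].round(3))
E
```

```text
[409 283] [ 0.454 -0.22 ] [ 0.446 -0.207]
[406 280] [ 0.461 -0.213] [ 0.453 -0.2  ]
[399 280] [ 0.461 -0.195] [ 0.453 -0.183]
[358 293] [ 0.427 -0.092] [ 0.421 -0.086]
[357 296] [ 0.419 -0.089] [ 0.414 -0.083]
[360 300] [ 0.409 -0.097] [ 0.404 -0.09 ]
[361 308] [ 0.39  -0.099] [ 0.386 -0.093]
[364 309] [ 0.387 -0.107] [ 0.383 -0.1  ]
[406 295] [ 0.423 -0.212] [ 0.418 -0.199]
[410 290] [ 0.436 -0.222] [ 0.43  -0.209]
```

Emit:
{"fn": "play_rows", "kwargs": {
  "increments": "0.007 0.002 -0.001 -0.004;0.008 0.002 0 0;0.008 0.001 0 0;0 0 0 0",
  "hand": -0.5
}}

```text
clock: 6.05
position: [0.4718, -0.2917, 0.0227]
ee_rot: [-0.494, -0.505, 0.506, -0.496]
ft_force: [-0.8, 0.6, 0.0]
grip_width: 0.75
```

```bash
python3 go.py .47 -.2925 .027 -90
```

```text
t 6.05 p [ 0.4718 -0.2917  0.0227] az -89.98 xdown [-0.021 -0.003 -1.   ] F [-0.8  0.6  0. ] T [ 0.02 -0.06 -0.  ] grip 0.75
tool d [-0.0043 -0.0018  0.0008] turn 0.00032601679495771385 q [-0.32  0.64  1.01  1.89 -0.63  0.99 -0.6 ]
```

Emit:
{"fn": "play_rows", "kwargs": {
  "increments": "-0.003 0 0 0;0 0 0 0;0 0 0 0;0 0 0 0;0 0 0 0;0 0 0 0;0 0 0 0",
  "hand": 1,
  "squeeze": 50
}}

```text
clock: 6.75
position: [0.4719, -0.2916, 0.0265]
ee_rot: [-0.494, -0.504, 0.506, -0.496]
ft_force: [-0.3, 0.2, -3.4]
grip_width: 0.345
```

```bash
python3 go.py .47 -.2925 .127 -90
```

```text
t 6.75 p [ 0.4719 -0.2916  0.0265] az -89.97 xdown [-0.02  -0.003 -1.   ] F [-0.3  0.2 -3.4] T [ 0.05 -0.04  0.02] grip 0.345
tool d [-0.1004 -0.004   0.0012] turn 0.0004388028381887103 q [-0.33  0.64  1.01  1.88 -0.63  1.   -0.61]
```

Emit:
{"fn": "play_rows", "kwargs": {
  "increments": "-0.01 0 0 0;-0.016 0 0 0;-0.02 0 0 0;-0.02 0 0 0;-0.02 0 0 0;-0.02 0 0 0;0 0 0 0"
}}

```text
clock: 7.45
position: [0.4737, -0.2926, 0.143]
ee_rot: [-0.495, -0.503, 0.506, -0.496]
ft_force: [0.7, -1.0, -3.4]
grip_width: 0.343
```

```bash
python3 go.py .532 -.0197 .14 -90;python3 - <<'E'
from h import *
for n in('scene',):
    c=camera(n)
    i=c['img'][160:340,80:320]
    cv2.imwrite(f'pics/{n}3.png',cv2.resize(i,None,fx=3.3,fy=3.3,interpolation=cv2.INTER_CUBIC))
E
```

```text
t 7.45 p [ 0.4737 -0.2926  0.143 ] az -90.13 xdown [-0.018 -0.003 -1.   ] F [ 0.7 -1.  -3.4] T [-0.03 -0.09 -0.01] grip 0.343
tool d [ 0.001   0.0578 -0.273 ] turn -0.0022157218932373378 q [-0.45  0.5   1.17  1.8  -0.48  1.19 -0.7 ]
```

View pics/scene3.png

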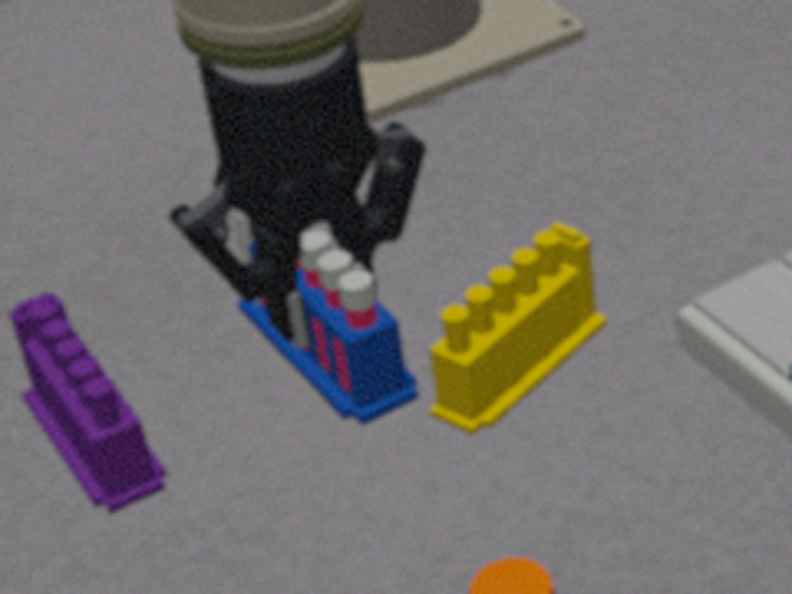

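Emit:
{"fn": "play_rows", "kwargs": {
  "increments": "0 0.0024 -0.0114 0;0 0.0048 -0.0227 0;0 0.0048 -0.0227 0;0 0.0048 -0.0227 0;0 0.0048 -0.0227 0;0 0.0048 -0.0227 0;0 0.0048 -0.0227 0;0 0.0048 -0.0227 0;0 0.0048 -0.0227 0;0 0.0048 -0.0227 0;0 0.0048 -0.0227 0;0 0.0024 -0.014 0;0 0 -0.005 0;0 0 0 0"
}}

```text
clock: 8.9
position: [0.5215, -0.0247, 0.1322]
ee_rot: [-0.494, -0.506, 0.51, -0.491]
ft_force: [0.1, 0.1, -2.9]
grip_width: 0.345
```

```bash
python3 go.py .532 -.0197 .09 -90
```

```text
t 8.9 p [ 0.5215 -0.0247  0.1322] az -90.39 xdown [-0.031 -0.001 -1.   ] F [ 0.1  0.1 -2.9] T [-0.02 -0.01 -0.  ] grip 0.345
tool d [ 0.0418  0.0117 -0.0051] turn -0.006893036941449767 q [-1.04  0.46  1.24  1.88 -0.47  1.17 -1.21]
```

Emit:
{"fn": "play_rows", "kwargs": {
  "increments": "0.009 0.002 -0.001 -0.002;0.012 0.003 -0.001 -0.002;0.012 0.003 -0.001 -0.002;0.012 0.003 -0.001 -0.001;0.01 0 -0.001 0;0 0 0 0"
}}

```text
clock: 9.5
position: [0.5301, -0.0237, 0.0707]
ee_rot: [-0.493, -0.506, 0.51, -0.491]
ft_force: [-0.7, 0.1, -3.0]
grip_width: 0.345
```

```bash
python3 go.py .532 -.0197 .0605 -90;python3 - <<'E'
from h import *
import pickle
for n in('scene','top'):
    c=camera(n);pickle.dump(c,open(n+'4.pkl','wb'))
    i=c['img'][180:345,270:490] if n=='scene' else c['img'][150:315,230:450]
    cv2.imwrite(f'pics/{n}4.png',cv2.resize(i,None,fx=3.6,fy=3.6,interpolation=cv2.INTER_CUBIC))
E
```

```text
t 9.5 p [ 0.5301 -0.0237  0.0707] az -90.29 xdown [-0.033 -0.002 -0.999] F [-0.7  0.1 -3. ] T [ 0.02 -0.05  0.03] grip 0.345
tool d [ 0.0101  0.0022 -0.004 ] turn -0.004994341840433579 q [-0.93  0.56  1.12  1.91 -0.56  1.08 -1.15]
```

View pics/scene4.png

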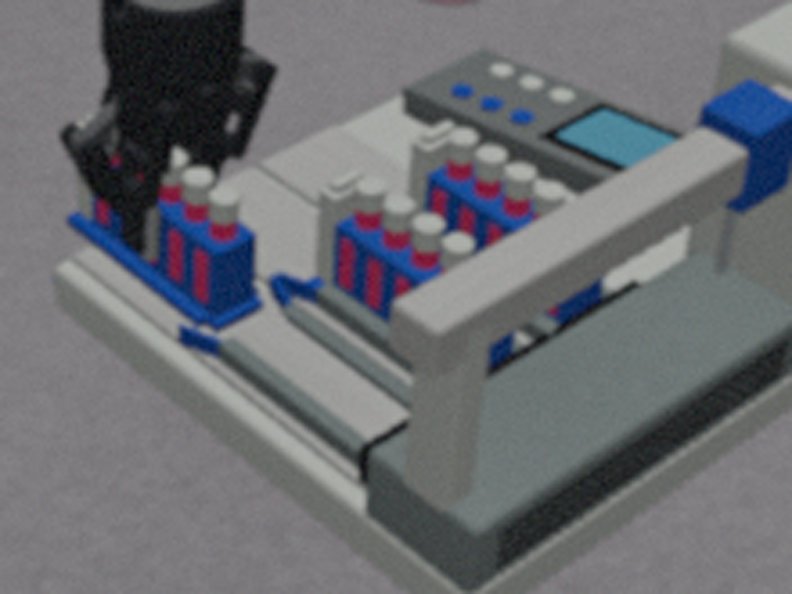

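View pics/top4.png

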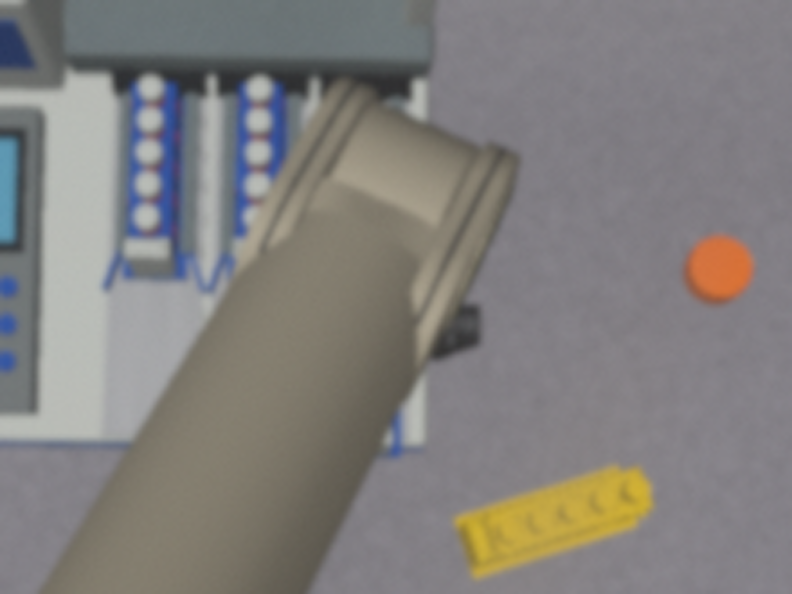

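Emit:
{"fn": "play_rows", "kwargs": {
  "increments": "0.003 0.002 -0.003 -0.005;0.003 0.001 -0.003 -0.003;0 0 0 0"
}}

```text
clock: 9.9
position: [0.5348, -0.0171, 0.0667]
ee_rot: [0.491, 0.508, -0.506, 0.494]
ft_force: [-0.3, 0.2, -3.0]
grip_width: 0.345
```

```bash
python3 go.py .532 -.0197 .0605 -90
```

```text
t 9.9 p [ 0.5348 -0.0171  0.0667] az -89.77 xdown [-0.029 -0.001 -1.   ] F [-0.3  0.2 -3. ] T [-0.05  0.02  0.01] grip 0.345
tool d [ 0.0062 -0.0027  0.0025] turn 0.003991528516486911 q [-0.93  0.57  1.11  1.9  -0.57  1.07 -1.15]
```

Emit:
{"fn": "play_rows", "kwargs": {
  "increments": "0.002 -0.001 0.0015 0.003;0.002 -0.001 0.001 0;0.001 0 0 0;0 0 0 0"
}}

```text
clock: 10.3
position: [0.5327, -0.0197, 0.0617]
ee_rot: [0.492, 0.507, -0.507, 0.493]
ft_force: [-0.9, 0.5, -2.5]
grip_width: 0.348
```

```bash
python3 go.py .532 -.0197 .0605 -90
```

```text
t 10.3 p [ 0.5327 -0.0197  0.0617] az -89.93 xdown [-0.028 -0.001 -1.   ] F [-0.9  0.5 -2.5] T [-0.02 -0.05  0.02] grip 0.348
tool d [ 0.0012 -0.0007  0.    ] turn 0.0012272123027285415 q [-0.92  0.57  1.1   1.91 -0.58  1.06 -1.14]
```

Well aligned. I'll ease down until contact.

Emit:
{"fn": "play_rows", "kwargs": {
  "increments": "0.001 0 0 0;0.001 0 0 0;0 0 0 0"
}}

```text
clock: 10.6
position: [0.5327, -0.0198, 0.0609]
ee_rot: [0.493, 0.507, -0.507, 0.493]
ft_force: [-0.8, 0.3, -1.5]
grip_width: 0.344
```

Emit:
{"fn": "play_rows", "kwargs": {
  "increments": "0.001 0 0 0;0 0 0 0"
}}

```text
clock: 10.8
position: [0.5328, -0.0198, 0.0608]
ee_rot: [0.493, 0.508, -0.506, 0.493]
ft_force: [-1.0, 0.1, -0.6]
grip_width: 0.345
```

```bash
python3 go.py .532 -.0197 .0605 -90
```

```text
t 10.8 p [ 0.5328 -0.0198  0.0608] az -89.97 xdown [-0.028  0.002 -1.   ] F [-1.   0.1 -0.6] T [ 0.09 -0.02  0.04] grip 0.345
tool d [ 0.0003 -0.0008 -0.0001] turn 0.0005001355505480186 q [-0.92  0.57  1.1   1.91 -0.58  1.06 -1.14]
```

Emit:
{"fn": "play_rows", "kwargs": {
  "increments": "0.001 0 0 0;0.001 0 0 0;0 0 0 0"
}}

```text
clock: 11.1
position: [0.5328, -0.0199, 0.0608]
ee_rot: [0.494, 0.508, -0.506, 0.492]
ft_force: [-0.3, 0.3, -2.5]
grip_width: 0.345
```

Emit:
{"fn": "play_rows", "kwargs": {
  "increments": "0 0 0 0;0 0 0 0;0 0 0 0;0 0 0 0;0 0 0 0",
  "hand": -0.5
}}

```text
clock: 11.6
position: [0.5335, -0.02, 0.0606]
ee_rot: [0.494, 0.508, -0.506, 0.492]
ft_force: [0.9, 0.2, 0.6]
grip_width: 0.751
```

```bash
python3 go.py .532 -.0197 .17 -90;python3 - <<'E'
from h import *
import pickle
for n in('scene',):
    c=camera(n);pickle.dump(c,open(n+'5.pkl','wb'))
    i=c['img'][180:345,270:490] if n=='scene' else c['img'][150:315,230:450]
    cv2.imwrite(f'pics/{n}5.png',cv2.resize(i,None,fx=3.6,fy=3.6,interpolation=cv2.INTER_CUBIC))
E
```

```text
t 11.6 p [ 0.5335 -0.02    0.0606] az -89.97 xdown [-0.027  0.003 -1.   ] F [0.9 0.2 0.6] T [-0.05 -0.04 -0.03] grip 0.751
tool d [-0.1093 -0.0045 -0.0007] turn 0.00047920752000301146 q [-0.92  0.57  1.1   1.91 -0.58  1.06 -1.13]
```

View pics/scene5.png

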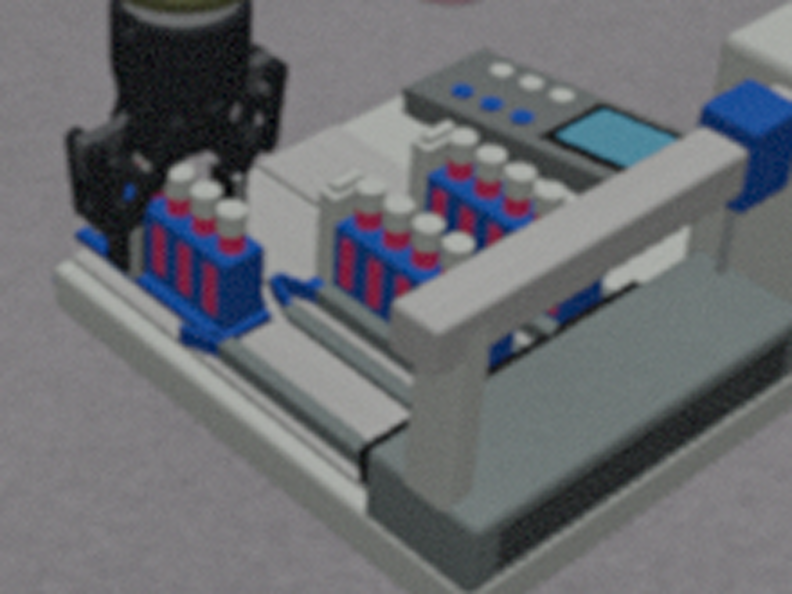

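Rack released, standing on the sill with its nose between the guides. Withdrawing upward.

Emit:
{"fn": "play_rows", "kwargs": {
  "increments": "-0.01 0 0 0;-0.015 0 0 0;-0.02 0 0 0;-0.02 0 0 0;-0.02 0 0 0;-0.02 0 0 0;-0.015 0 0 0"
}}

```text
clock: 12.35
position: [0.5364, -0.0218, 0.1899]
ee_rot: [0.494, 0.507, -0.507, 0.492]
ft_force: [-0.4, 0.5, 1.1]
grip_width: 0.752
```

```bash
python3 go.py .42 -.02 .185 -90
```

```text
t 12.35 p [ 0.5364 -0.0218  0.1899] az -90.12 xdown [-0.028  0.003 -1.   ] F [-0.4  0.5  1.1] T [-0.04 -0.01 -0.05] grip 0.752
tool d [ 0.0081 -0.1162 -0.0015] turn -0.0021003091761935444 q [-1.05  0.41  1.26  1.78 -0.41  1.28 -1.25]
```

Emit:
{"fn": "play_rows", "kwargs": {
  "increments": "0 -0.015 0 0;0 -0.015 0 0;0 -0.015 0 0;0 0 0 0",
  "hand": 1
}}

```text
clock: 12.75
position: [0.492, -0.0234, 0.1959]
ee_rot: [-0.496, -0.506, 0.506, -0.492]
ft_force: [0.1, 0.2, -0.3]
grip_width: 0.068
```

```bash
python3 go.py .42 -.02 .185 -90
```

```text
t 12.75 p [ 0.492  -0.0234  0.1959] az -90.24 xdown [-0.023  0.004 -1.   ] F [ 0.1  0.2 -0.3] T [-0.03  0.    0.03] grip 0.068
tool d [ 0.0125 -0.0717 -0.003 ] turn -0.004168203283233336 q [-1.22  0.18  1.31  1.89 -0.19  1.23 -1.42]
```

Emit:
{"fn": "play_rows", "kwargs": {
  "increments": "0.015 0 0 0;0.015 0 0 0;0.015 0 0 0;0.008 0 0 0;0 0 0 0"
}}

```text
clock: 13.25
position: [0.4928, -0.0223, 0.1392]
ee_rot: [0.496, 0.506, -0.505, 0.493]
ft_force: [-0.2, 0.6, -0.5]
grip_width: 0.002
```

```bash
python3 go.py .43 -.02 .14 -90
```

```text
t 13.25 p [ 0.4928 -0.0223  0.1392] az -90.13 xdown [-0.022  0.005 -1.   ] F [-0.2  0.6 -0.5] T [-0.06 -0.02  0.01] grip 0.002
tool d [ 0.0006 -0.0628 -0.0022] turn -0.0023278396529486075 q [-1.1   0.29  1.22  1.95 -0.31  1.13 -1.33]
```

Emit:
{"fn": "play_rows", "kwargs": {
  "increments": "0 -0.015 -0.001 0;0 -0.015 0 0;0 -0.015 0 0;0 -0.012 0 0;0 0 0 0"
}}

```text
clock: 13.75
position: [0.4363, -0.024, 0.1407]
ee_rot: [-0.496, -0.504, 0.507, -0.493]
ft_force: [0.3, 0.4, 1.2]
grip_width: 0.001
```

```bash
python3 go.py .43 -.02 .066 -90; python3 - <<'E'
from h import *
import pickle
for n in('scene','top'):
    c=camera(n);pickle.dump(c,open(n+'6.pkl','wb'))
    i=c['img'][180:345,220:440] if n=='scene' else c['img'][150:315,230:450]
    cv2.imwrite(f'pics/{n}6.png',cv2.resize(i,None,fx=3.6,fy=3.6,interpolation=cv2.INTER_CUBIC))
E
```

```text
t 13.75 p [ 0.4363 -0.024   0.1407] az -90.39 xdown [-0.022 -0.    -1.   ] F [0.3 0.4 1.2] T [ 0.04 -0.01 -0.01] grip 0.001
tool d [ 0.0748 -0.0047 -0.004 ] turn -0.006868901180774547 q [-1.34 -0.11  1.28  2.08  0.11  1.11 -1.69]
```

View pics/scene6.png

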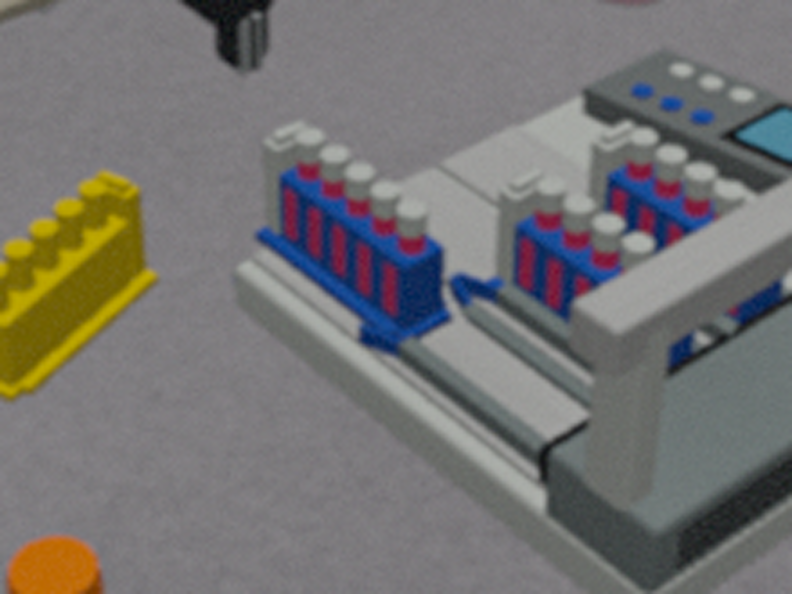

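View pics/top6.png

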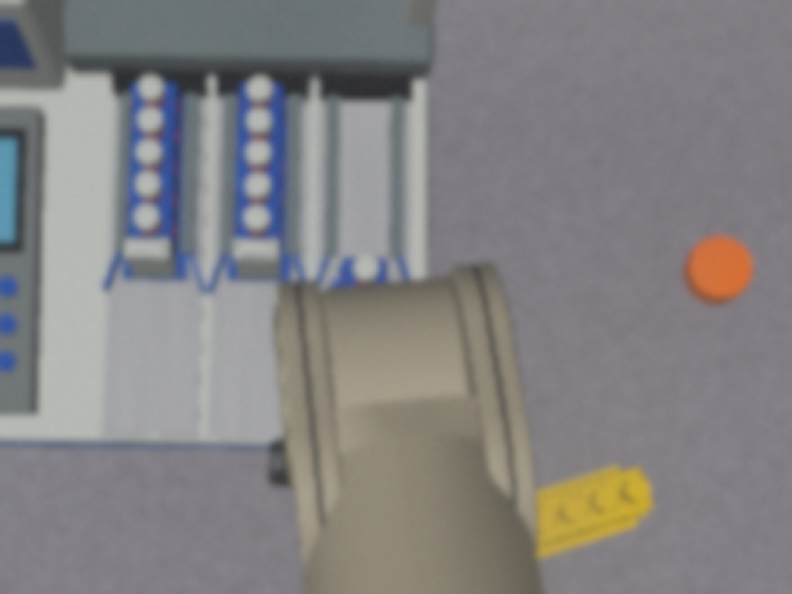

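```bash
python3 - <<'E'
from m import *
c6=pickle.load(open('top6.pkl','rb'));s6=pickle.load(open('scene6.pkl','rb'))
for p in caps(c6['img'],(322,342,219,229)): print(np.round(p,2),onz(c6,p[0],p[1],.112).round(4))
for p in caps(s6['img'],(290,342,212,250)): print(np.round(p,2),onz(s6,p[0],p[1],.112).round(4))
E
```

```text
[330.9  221.77  52.88  12.38   8.12] [ 0.5833 -0.019   0.112 ]
[303.44 216.52  38.64  13.12   5.75] [ 0.4895 -0.02    0.112 ]
[312.59 222.21  23.55   7.12   4.12] [ 0.5168 -0.0183  0.112 ]
[319.61 227.15  24.09   7.12   4.25] [ 0.5387 -0.0183  0.112 ]
[335.21 234.12 153.55  18.5   18.88] [ 0.5758 -0.0097  0.112 ]
```

The rack stands straight on the sill, with its centre at about (0.528, -0.020) and its yaw about 0. Next the shut fingers go down behind the handle.

Emit:
{"fn": "play_rows", "kwargs": {
  "increments": "0.015 -0.0015 -0.002 -0.004;0.015 -0.001 -0.002 -0.003;0.015 -0.001 0 0;0.015 0 0 0;0.01 0 0 0;0 0 0 0"
}}

```text
clock: 14.45
position: [0.4387, -0.0227, 0.0676]
ee_rot: [-0.49, -0.5, 0.509, -0.501]
ft_force: [0.2, 0.3, 0.2]
grip_width: -0.002
```

```bash
python3 go.py .435 -.02 .068 -90; python3 - <<'E'
from h import *
c=camera('scene')
i=c['img'][180:345,220:440] 
cv2.imwrite(f'pics/scene7.png',cv2.resize(i,None,fx=3.6,fy=3.6,interpolation=cv2.INTER_CUBIC))
E
```

```text
t 14.45 p [ 0.4387 -0.0227  0.0676] az -89.89 xdown [-0.019 -0.02  -1.   ] F [0.2 0.3 0.2] T [ 0.   -0.05 -0.01] grip -0.002
tool d [-0.0004 -0.0037 -0.0027] turn 0.0019603076072577134 q [-1.15  0.25  1.2   2.15 -0.26  0.94 -1.37]
```

View pics/scene7.png

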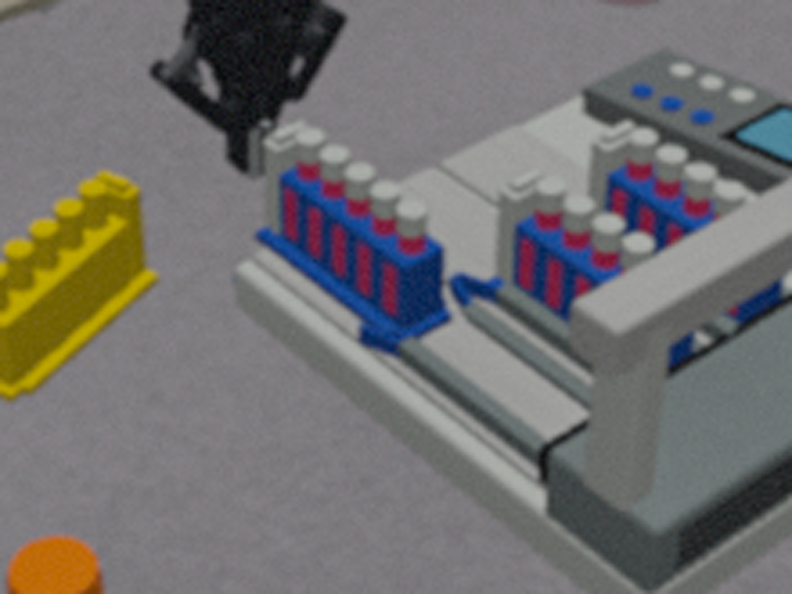

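Emit:
{"fn": "play_rows", "kwargs": {
  "increments": "0 0.003 -0.002 0;0 0.003 -0.001 0;0 0.003 0 0;0 0.003 0 0;0 0.003 0 0;0 0 0 0"
}}

```text
clock: 15.1
position: [0.4572, -0.0193, 0.0694]
ee_rot: [-0.49, -0.5, 0.508, -0.502]
ft_force: [-0.5, 0.3, -1.7]
grip_width: 0.001
```

```bash
python3 go.py .573 -.02 .068 -90
```

```text
t 15.1 p [ 0.4572 -0.0193  0.0694] az -89.84 xdown [-0.016 -0.02  -1.   ] F [-0.5  0.3 -1.7] T [ 0.01 -0.01  0.04] grip 0.001
tool d [-0.0005  0.1158  0.001 ] turn 0.0027512283631806883 q [-1.1   0.3   1.15  2.11 -0.31  0.95 -1.34]
```

Emit:
{"fn": "play_rows", "kwargs": {
  "increments": "0 0.003 0 0;0 0.003 0 0;0 0.003 0 0;0 0.003 0 0;0 0.003 0 0;0 0.003 0 0"
}}

```text
clock: 15.7
position: [0.4748, -0.0193, 0.0687]
ee_rot: [-0.49, -0.501, 0.509, -0.5]
ft_force: [-5.9, 0.3, 5.6]
grip_width: 0.002
```

```bash
python3 go.py .573 -.02 .068 -90; python3 - <<'E'
from h import *
c=camera('scene')
i=c['img'][180:345,220:440] 
cv2.imwrite(f'pics/scene8.png',cv2.resize(i,None,fx=3.6,fy=3.6,interpolation=cv2.INTER_CUBIC))
E
```

```text
t 15.7 p [ 0.4748 -0.0193  0.0687] az -89.86 xdown [-0.02  -0.019 -1.   ] F [-5.9  0.3  5.6] T [0.05 1.03 0.06] grip 0.002
tool d [-0.0012  0.0982  0.0009] turn 0.0023694086225617564 q [-1.03  0.35  1.11  2.06 -0.36  0.97 -1.3 ]
```

View pics/scene8.png

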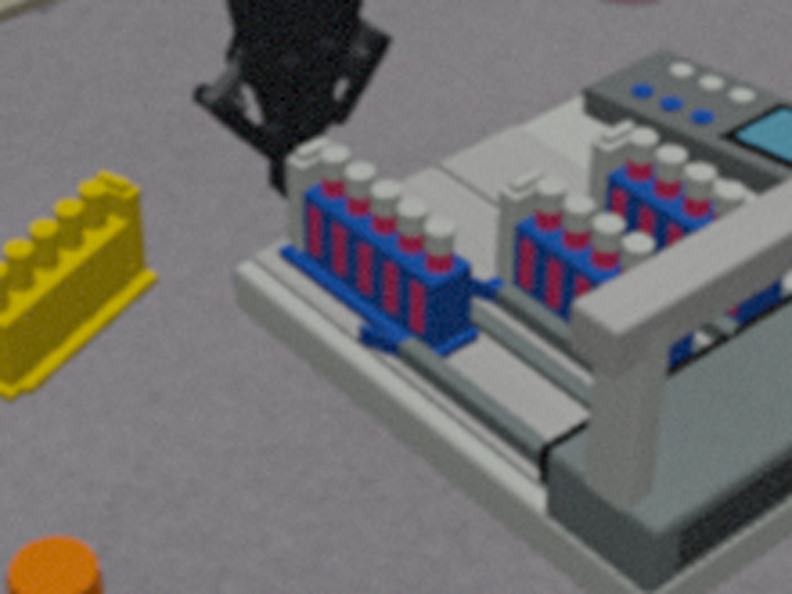

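Emit:
{"fn": "play_rows", "kwargs": {
  "increments": "-0.0005 0.003 0 0;-0.0005 0.003 0 0;0 0.003 0 0;0 0.003 0 0;0 0.003 0 0"
}}

```text
clock: 16.25
position: [0.4922, -0.019, 0.0694]
ee_rot: [-0.49, -0.5, 0.508, -0.501]
ft_force: [-2.0, 0.4, -0.2]
grip_width: 0.0
```

```bash
python3 go.py .573 -.02 .068 -90
```

```text
t 16.25 p [ 0.4922 -0.019   0.0694] az -89.83 xdown [-0.018 -0.019 -1.   ] F [-2.   0.4 -0.2] T [-0.01  0.31 -0.03] grip 0.0
tool d [0.     0.0809 0.0012] turn 0.0030323787793634185 q [-0.99  0.39  1.08  2.02 -0.39  0.98 -1.28]
```

Moving freely: 2 N at the wrist, about 81 mm to go. I'll continue.

Emit:
{"fn": "play_rows", "kwargs": {
  "increments": "0 0.003 0 0;0 0.003 0 0;0 0.003 0 0;0 0.003 0 0;0 0.003 0 0;0 0.003 0 0;0 0.003 0 0;0 0.003 0 0;0 0.003 0 0;0 0.003 0 0"
}}

```text
clock: 17.25
position: [0.5243, -0.0191, 0.0689]
ee_rot: [-0.49, -0.501, 0.509, -0.501]
ft_force: [-5.1, 0.1, 2.9]
grip_width: -0.005
```

```bash
python3 go.py .573 -.02 .068 -90; python3 - <<'E'
from h import *
c=camera('scene')
i=c['img'][180:345,220:440] 
cv2.imwrite(f'pics/scene9.png',cv2.resize(i,None,fx=3.6,fy=3.6,interpolation=cv2.INTER_CUBIC))
E
```

```text
t 17.25 p [ 0.5243 -0.0191  0.0689] az -89.84 xdown [-0.019 -0.019 -1.   ] F [-5.1  0.1  2.9] T [0.05 0.76 0.01] grip -0.005
tool d [-0.      0.0487  0.001 ] turn 0.002819053037046033 q [-0.9   0.47  1.02  1.94 -0.45  1.02 -1.25]
```

View pics/scene9.png

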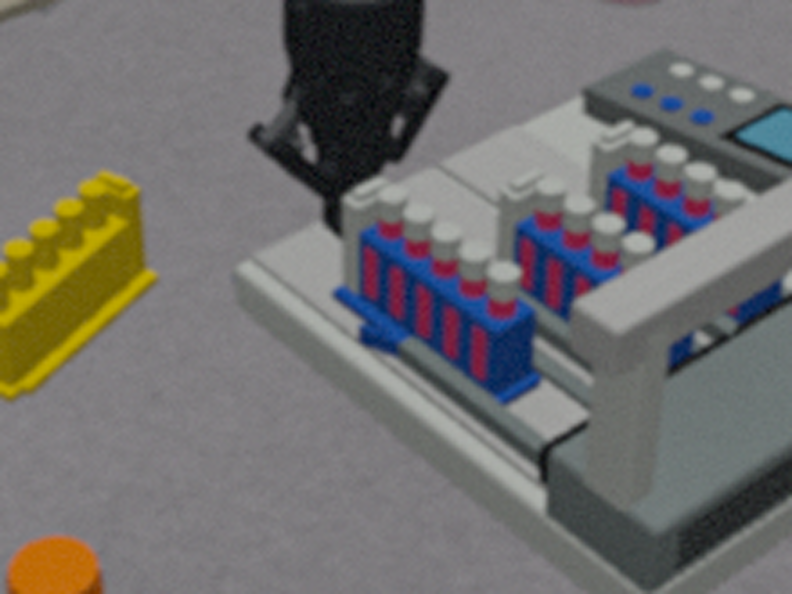

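Emit:
{"fn": "play_rows", "kwargs": {
  "increments": "0 0.003 0 0;0 0.003 0 0;0 0.003 0 0;0 0.003 0 0;0 0.003 0 0;0 0.003 0 0;0 0.003 0 0;0 0.003 0 0;0 0.003 0 0"
}}

```text
clock: 18.2
position: [0.5528, -0.0193, 0.0688]
ee_rot: [-0.489, -0.501, 0.509, -0.5]
ft_force: [-5.5, -0.1, 4.9]
grip_width: -0.001
```

```bash
python3 go.py .573 -.02 .068 -90; python3 - <<'E'
from h import *
c=camera('scene')
i=c['img'][180:345,220:440] 
cv2.imwrite(f'pics/scene10.png',cv2.resize(i,None,fx=3.6,fy=3.6,interpolation=cv2.INTER_CUBIC))
E
```

```text
t 18.2 p [ 0.5528 -0.0193  0.0688] az -89.85 xdown [-0.022 -0.018 -1.   ] F [-5.5 -0.1  4.9] T [ 0.03  1.   -0.03] grip -0.001
tool d [0.0004 0.0203 0.0008] turn 0.002686386468382485 q [-0.84  0.53  0.99  1.86 -0.48  1.05 -1.23]
```

View pics/scene10.png

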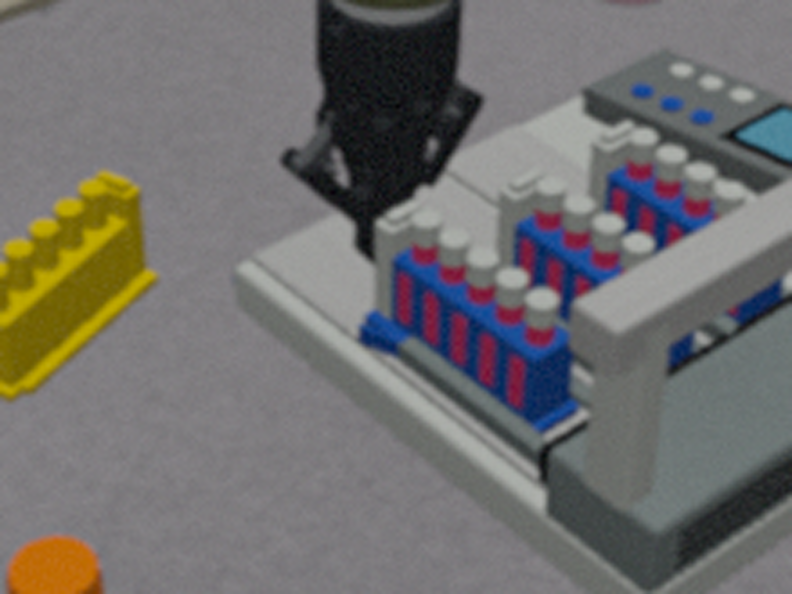

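Still straight, with roughly 20–25 mm left. Slowing down.

Emit:
{"fn": "play_rows", "kwargs": {
  "increments": "0 0.002 0 0;0 0.002 0 0;0 0.002 0 0;0 0.002 0 0;0 0.002 0 0;0 0.002 0 0"
}}

```text
clock: 18.85
position: [0.5651, -0.0194, 0.0687]
ee_rot: [-0.489, -0.502, 0.51, -0.499]
ft_force: [-5.4, 0.4, 4.8]
grip_width: 0.002
```

Emit:
{"fn": "play_rows", "kwargs": {
  "increments": "0 0.0015 0 0;0 0.0015 0 0;0 0.0015 0 0"
}}

```text
clock: 19.15
position: [0.5697, -0.0195, 0.0688]
ee_rot: [-0.489, -0.502, 0.51, -0.499]
ft_force: [-5.9, -0.1, 4.9]
grip_width: 0.001
```

```bash
python3 go.py .573 -.02 .068 -90
```

```text
t 19.15 p [ 0.5697 -0.0195  0.0688] az -89.85 xdown [-0.024 -0.018 -1.   ] F [-5.9 -0.1  4.9] T [0.04 0.97 0.01] grip 0.001
tool d [0.0007 0.0034 0.0005] turn 0.002602089258452731 q [-0.81  0.56  0.97  1.81 -0.5   1.07 -1.22]
```

Emit:
{"fn": "play_rows", "kwargs": {
  "increments": "0 0.001 0 0;0 0.001 0 0"
}}

```text
clock: 19.35
position: [0.5716, -0.0195, 0.0688]
ee_rot: [-0.489, -0.502, 0.51, -0.499]
ft_force: [-5.5, 0.4, 5.1]
grip_width: -0.001
```

Emit:
{"fn": "play_rows", "kwargs": {
  "increments": "0 0.001 0 0;0 0.001 0 0"
}}

```text
clock: 19.55
position: [0.5736, -0.0195, 0.0688]
ee_rot: [-0.489, -0.502, 0.51, -0.499]
ft_force: [-4.7, 0.5, 5.0]
grip_width: 0.005
```

```bash
python3 go.py .573 -.02 .068 -90; python3 - <<'E'
from h import *
import pickle
for n in('scene','top'):
    c=camera(n);pickle.dump(c,open(n+'11.pkl','wb'))
    i=c['img'][180:345,270:490] if n=='scene' else c['img'][150:315,230:450]
    cv2.imwrite(f'pics/{n}11.png',cv2.resize(i,None,fx=3.6,fy=3.6,interpolation=cv2.INTER_CUBIC))
E
```

```text
t 19.55 p [ 0.5736 -0.0195  0.0688] az -89.85 xdown [-0.025 -0.018 -1.   ] F [-4.7  0.5  5. ] T [-0.    0.89 -0.03] grip 0.005
tool d [ 0.0008 -0.0006  0.0004] turn 0.0025592220489293457 q [-0.8   0.57  0.96  1.8  -0.51  1.07 -1.22]
```

View pics/scene11.png

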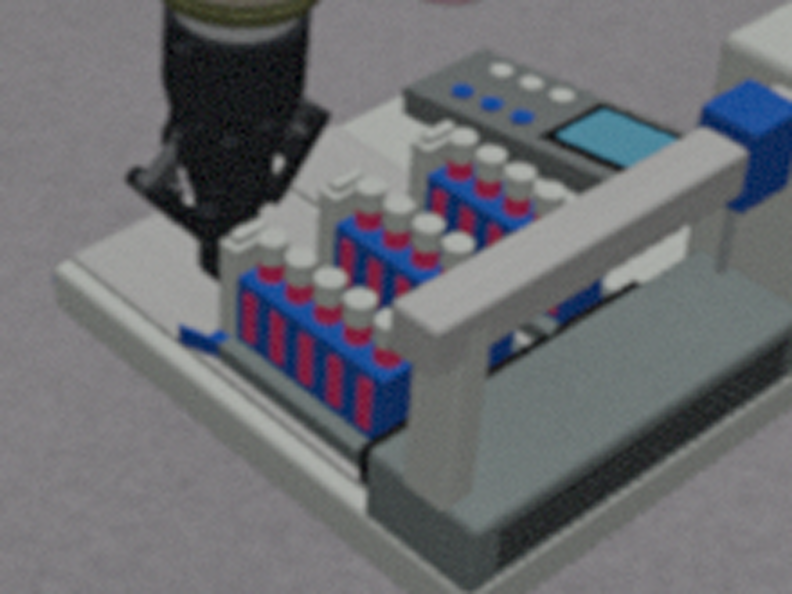

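Not yet home: no force rise, and the handle is still short of the line through its neighbours. Creeping on.

Emit:
{"fn": "play_rows", "kwargs": {
  "increments": "0 0.001 0 0;0 0.001 0 0;0 0.001 0 0"
}}

```text
clock: 19.95
position: [0.5739, -0.0196, 0.0686]
ee_rot: [-0.488, -0.504, 0.511, -0.497]
ft_force: [-11.6, 0.8, 9.6]
grip_width: 0.003
```

Emit:
{"fn": "play_rows", "kwargs": {
  "increments": "0 0.001 0 0;0 0.001 0 0"
}}

```text
clock: 20.15
position: [0.5738, -0.0195, 0.0686]
ee_rot: [-0.487, -0.506, 0.512, -0.495]
ft_force: [-12.2, 1.6, 10.9]
grip_width: -0.002
```

Emit:
{"fn": "play_rows", "kwargs": {
  "increments": "0 0.001 0 0;0 0.001 0 0"
}}

```text
clock: 20.35
position: [0.5736, -0.0195, 0.0687]
ee_rot: [-0.486, -0.507, 0.513, -0.493]
ft_force: [-11.3, 0.9, 10.7]
grip_width: 0.0
```

Force rose and motion stopped at x=0.5738; I'd predicted 0.5735. I'll back off and check.

Emit:
{"fn": "play_rows", "kwargs": {
  "increments": "0 -0.003 0 0;0 -0.01 0 0;0 -0.015 0 0;0 -0.02 0 0;0 -0.02 0 0;0 -0.02 0 0;0 -0.02 0 0;0 0 0 0"
}}

```text
clock: 21.15
position: [0.4616, -0.0194, 0.0715]
ee_rot: [-0.487, -0.506, 0.511, -0.495]
ft_force: [-0.5, 0.4, -0.5]
grip_width: -0.0
```

```bash
python3 go.py .573 -.02 .068 -90; python3 - <<'E'
from m import *
for n in('scene','top'):
    c=camera(n);pickle.dump(c,open(n+'12.pkl','wb'))
    i=c['img'][180:345,270:490] if n=='scene' else c['img'][150:285,230:410]
    cv2.imwrite(f'pics/{n}12.png',cv2.resize(i,None,fx=3.6,fy=3.6,interpolation=cv2.INTER_CUBIC))
for b in [(263,283,165,225),(293,313,165,225),(324,342,165,226)]:
    print(b)
    for p in caps(c['img'],b): print(np.round(p,2),onz(c,p[0],p[1],.112).round(4))
E
```

```text
t 21.15 p [ 0.4616 -0.0194  0.0715] az -89.85 xdown [-0.035 -0.013 -0.999] F [-0.5  0.4 -0.5] T [ 0.04 -0.08 -0.05] grip -0.0
tool d [-0.0004  0.1114  0.0008] turn 0.002561343091968786 q [-1.06  0.32  1.13  2.08 -0.34  0.98 -1.31]
(263, 283, 165, 225)
[271.34 173.87  24.97   5.5    5.62] [0.6978 0.124  0.112 ]
[271.11 182.67  26.33   5.75   6.  ] [0.676  0.1239 0.112 ]
[270.78 191.58  27.17   6.     6.  ] [0.6541 0.1239 0.112 ]
[270.45 200.53  26.69   5.62   6.12] [0.6322 0.124  0.112 ]
[270.15 209.67  27.09   5.75   6.12] [0.61  0.124 0.112]
[270.07 218.59  48.27  11.62   4.75] [0.5885 0.1235 0.112 ]
(293, 313, 165, 225)
[301.51 174.16  25.27   5.5    5.75] [0.6983 0.0523 0.112 ]
[301.35 182.91  26.2    5.5    5.75] [0.6767 0.0522 0.112 ]
[301.2  191.83  26.62   5.62   5.75] [0.6547 0.0521 0.112 ]
[301.05 200.9   27.25   5.88   5.88] [0.6325 0.0519 0.112 ]
[300.72 209.93  27.61   6.     5.88] [0.6106 0.0522 0.112 ]
[300.43 218.71  46.5   11.38   4.5 ] [0.5894 0.0525 0.112 ]
(324, 342, 165, 226)
[331.33 174.26  24.5    5.38   5.62] [ 0.6994 -0.0188  0.112 ]
[331.31 182.95  26.95   5.5    5.88] [ 0.6778 -0.019   0.112 ]
[331.28 191.98  26.53   5.5    5.88] [ 0.6556 -0.0191  0.112 ]
[331.27 200.98  26.33   5.38   5.88] [ 0.6336 -0.0194  0.112 ]
[331.26 210.    26.81   5.62   5.88] [ 0.6116 -0.0195  0.112 ]
```

View pics/scene12.png

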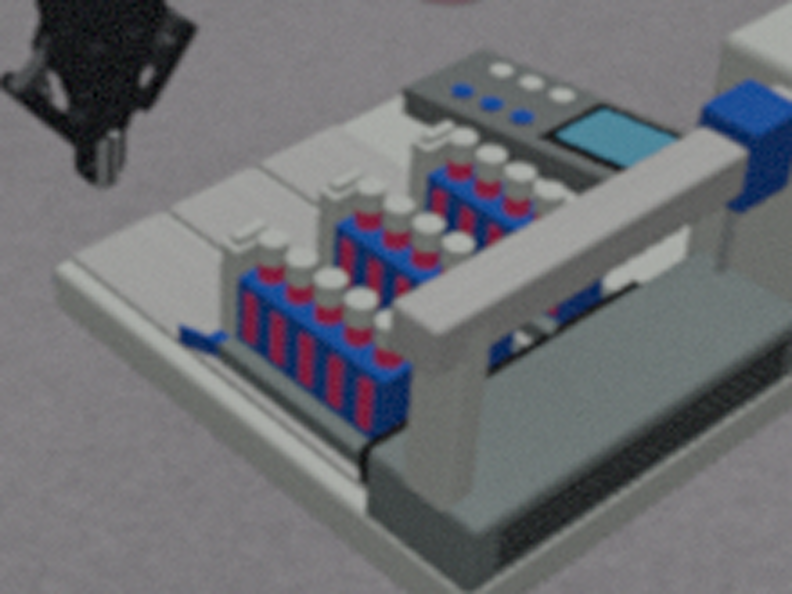

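View pics/top12.png

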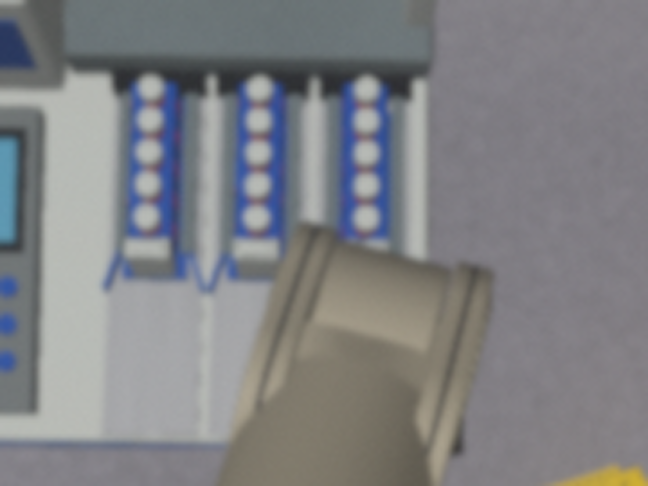

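The new rack's caps are in line with the loaded racks (middle caps at x 0.6541, 0.6547 and 0.6556), the neighbours have not moved, and the gripper is clear. Handing in.

```bash
python3 -c "
from h import *
print(workorder.hand_in())"
```

```text
the job is handed in; nothing more can be done
None
```

The blue rack is loaded in the right-hand (empty) lane, fully home against the stop, and the job was handed in at about 21 s of the 53 s limit.

**What I did:** I gripped the rack across its sides and lowered it onto the loading sill, nose towards the lane, with only a few newtons of contact force. I let go, withdrew, then pushed the handle with shut fingers at about 30 mm/s, slowing to 10 mm/s near the end. Pushing took 2 to 6 N, and about 12 N once it met the stop.

**Last checks:**
- **Home position:** motion stopped with the tool at x = 0.574; I had predicted 0.5735. In the top view the rack's middle cap (x = 0.6556) lines up with those of the two loaded racks (0.6541 and 0.6547).
- **Left alone:** the measured cap positions of the two loaded racks did not change. I did not re-measure the bottle or the orange cap, but the arm never came near either.
- **Robot clear:** the gripper is over 10 cm behind the rack and reads near-zero force.

**Disagreements:** the scene camera read 2 to 4 mm off the top camera in x and y, so I relied mainly on the top view. The tool tilted up to about 2° during the moves, but in the camera views the rack stayed upright.

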